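Discharge the arc-welder unit and offer up its terminal cover

TASK

Make the jeweller's welder unit safe: turn its spring-return discharge knob clockwise as far as its stop, then let go so that it springs back. Then pick up the three-hole terminal cover by its handle and finish while still holding it, level and still, about 15 mm above the brass bosses around the open compartment, each of its three holes lined up over its threaded hole (pair over pair, single over single), ready for the screws. The cover must not touch the unit, and leave everything else on the bench where it is.

Things in the scene. Friction and masses are not known exactly. Their poses are not given: they have to be found in the camera images.
- knob_grip (a point): middle of the bar grip of the black discharge knob on top of the grey welder supply unit (fixed, 190 x 250 mm, flat top 60 mm above the bench). The point lies on the knob's upright axis, 95 mm above the bench; the bar is 42 mm long (along this point's x), 14 mm wide (along its y), its top 7 mm above the point and its lower end 25 mm below it, free all round. The point turns with the knob.
- knob (a joint): turn of the spring-return knob: 0 at rest, grows clockwise seen from above, hard stop at 1.1 rad. A spring always drives it back to 0 (0.05 N m at rest to 0.14 N m at the stop); it springs back by itself when let go.
- seat (a point): middle of the open terminal compartment on the same unit, 135 mm to the unit's +y side from the knob, at the height of the flat tops of the three square brass bosses around it (66 mm above the bench; the unit's top is 6 mm lower). x, y axes are those of the unit; knob bar lies along this x at rest.
- thread_a (a point): threaded hole (8 mm wide, in an 18 mm square brass boss), at its mouth; at (+52, +33) mm from seat
- thread_b (a point): threaded hole in its brass boss, at its mouth; at (+52, -33) mm from seat
- thread_c (a point): the single threaded hole at the opposite end, at its mouth; at (-52, 0) mm from seat
- cover_grip (a point): middle of the handle of the terminal cover: plain aluminium plate 130 (x) x 90 (y) x 4 mm with THREE 12 mm holes, lying flat on the bench, handle up, 0.12 to 0.3 kg. The handle is a bridge over the middle: bar 70 mm long along x, 14 mm wide (y), 18 mm high, its underside 28 mm and its top 46 mm above the plate's underside, on two posts. This point is 36 mm above the underside, over the plate's middle. Its centre of mass is under this point.
- hole_a (a point): hole of the cover that belongs over thread_a, at the plate's underside; at (+52, +33) mm from the plate's middle in the cover's axes
- hole_b (a point): hole of the cover that belongs over thread_b, at the underside; at (+52, -33) mm
- hole_c (a point): the single hole at the other end, belongs over thread_c, at the underside; at (-52, 0) mm
- small_cover_grip (a point): middle of the handle of another, smaller cover that does not fit: square aluminium plate 90 x 90 x 4 mm with FOUR corner holes and the same handle, lying flat; a bystander. The two covers may swap places.
- spool: white plastic spool of copper wire, 60 dia x 38 tall, standing on the bench; a bystander, origin at its underside
- screwdriver: screwdriver with wooden handle, 200 long, lying; a bystander, origin at its underside
- pliers: pliers with black rubber handles, 155 long, lying flat; a bystander, origin at its underside
- ring_clamp: wooden ring clamp with a steel band, 120 x 34 x 26, lying; a bystander, origin at its underside
- caliper: steel dial caliper, 150 long, lying flat; a bystander, origin at its underside
- jar: small glass jar with metal cap, 48 dia x 55 tall, standing; a bystander, origin at its underside
- cover: the terminal cover itself: origin at the middle of its underside, x along the handle towards the pair of holes, z up
- welder: the grey supply unit, fixed: origin at the middle of its underside, with the unit's axes; the knob is at (0, -75) mm and the compartment's middle at (0, +60) mm from it
Things that resemble listed ones, but are neither listed nor needed, are in the scene too. Leave any turquoise look-alike of the cover alone.

How it is judged:
By the outcome, as a careful person would: the job done as asked, in the order asked, and still so for the second after the job is handed in, while the arm keeps its last pose, push and grip.
It also fails if it takes over 56 s, if anything falls off the work surface, if the arm or the gripper's body presses on something with over 40 N, if the wrist force passes 120 N, or if a joint passes its speed limit or range.

ROBOT

A 6-joint arm with a two-finger parallel gripper is mounted at the origin on the work surface. World frame = base frame: x ahead of the robot, y to its left, z up, the work surface at z = 0. Lengths are in m, angles in rad, forces in N, time in s.
With the tool pointing down it reaches from about 0.325 to 0.775 m from the base axis. Payload 5.5 kg.
Tool frame: the origin (TCP) lies between the finger pads; the fingertips stand 14 mm ahead of it and the grasp point (between the pads) lies 5 mm behind it; x points along the fingers, y is the direction in which the jaws open and shut, and the axes are right-handed (so a half turn about x gives the same grasp; the last joint's range is limited). The gripper opens to 85 mm and grips with 20 to 120 N. Pads are 22 mm wide; open, the fingers measure 114 mm over their backs; the gripper's body (76 mm by 85 mm) begins 54 mm behind the grasp point. The pads swing forward as they close: fully open they stand 13 mm farther back than shut.
Start: joints at [1.125, 0.091, 1.231, -0, 1.82, -0.057], TCP at [0.227, 0.555, 0.245] pointing down, gripper open.
Joint ranges: [-2.87, 2.87], [-0.86, 2.18], [0.17, 2.46], [-1.51, 4.65], [0.06, 2.69], [-2.65, 2.65]. Speed limits (rad/s): [2.57, 2.57, 3.01, 3.14, 3.14, 3.14].

INTERFACE

Orientations are given as [roll, pitch, yaw] about the fixed x, y, z axes, in that order (R = Rz(yaw) Ry(pitch) Rx(roll)).
In Python, from rig import r gives the robot as it stands.
- The arm moves only by the tool drive_tool, never from a script. Its argument "increments" is a list of rows, each an object with "translation": the shift along the tool's x, y, z in cm, a list of three; "spin": the turn about the tool's x in degrees; "hand": the opening, from 0 (shut) to 1 (fully open). A call has 1 to 20 rows; each row is the pose to reach, as a shift and turn from the pose commanded when the call began, along the tool's axes at that moment; what a row does not reach only later rows make up. A row lasts 1/12 s, in which the tool goes at most 41.7 mm and 7.16 degrees, less where a joint would pass 70% of its speed; a pose out of reach is approached as far as the arm can. A call with a gripper value outside its range is refused whole. The fingers move at their own pace and stop on an object; "force" is the grip in N (left out, the last holds). Time passes only in rows, so rows that repeat a pose let the fingers close. It gives the time, the measured TCP pose, the force and the opening at its end, in the units of the state.
- r.read_state(): the state, without advancing time (a new reading comes with each control period).
- r.get_image(name): name is "scene" or "top" or "wrist"; returns a dict with "img" (384x512x3 uint8, blue, green, red), "camera_matrix" (3x3 intrinsics, pixels), "R" (3x3) and "t" (3): a world point X has camera coordinates R X + t; the wrist camera has in their place "hand_eye" (4x4, takes a point from camera to tool coordinates, whose origin is the TCP and whose axes are the tool frame's). Camera axes: x right, y down, z forward; pixel columns grow to the right and rows downward; lengths in m; the calibration is good to about 2 mm. The wrist camera is an equidistant fisheye: a pixel r from the principal point sees the ray r / f radians off the axis. A picture is of the moment at which its call begins: read the wrist's pose just before it. There is no depth.
- r.sign_off(): hands the job in, once; it reports no verdict.
Trained networks look in the newest picture that a camera, given by its name, has taken for a name from the list of things; names that differ only in an ending like _2 or _b are one class to them, and where a whole thing is asked for, a point or a joint stands for the part that bears it (a point fixed in the world has none). Each returns a list of dicts, best first, with "p" (0 to 1); they miss things now and then, are a little off and sometimes report something else, mostly with a low value. They report only what shows in the picture. A call takes as long as a camera call. They do not tell look-alikes from the thing itself.
- r.search_frame(name, camera): "location" ([x, y, z] in m, in world coordinates, good to about 4 mm: the middle of the surface that is visible of it).
- r.place_of(name, camera): "location" ([x, y, z] in m, in world coordinates, good to about 4 mm: a listed point, or the origin of a listed thing).
The state is a dict: "clock": time; "joints": joint angles; "joint_velocities": joint speeds; "joint_torque": joint torques, N m; "ee_pos": TCP position; "orientation": TCP orientation; "wrist_force": force on the tool from outside, world axes, zero at the start; "moment": the same for the moment, N m; "width": opening from 0.0 (shut) to 1.0 (fully open).
Only numpy, scipy, OpenCV 4.12 (cv2) and the standard library are available. Lean on these libraries where they do the work, as an engineer would, in place of code of your own. Each camera call takes 0.05 s, during which the arm holds its last target.

## Working session

There is one attempt and no reset: what is moved stays moved. The work goes in short steps, Python scripts to look and compute and a tool call to move; the robot and the scene stay as the last step left them, time stands still between calls to the robot, and variables do not carry over. Pictures are saved under pics/ and viewed, and the job is handed in when it is done.

Besides the shell and the picture viewer there is one more tool, called after ">>>" as a command line: name --argument value ..., lists and objects as JSON in quotes. drive_tool: Moves the arm, as the interface text tells. Its arguments: {"type":"object","properties":{"increments":{"type":"array"},"force":{"type":"number"}},"required":["increments"]}

```bash
ls; mkdir -p pics; python3 - <<'E'
from rig import r
import cv2
s=r.read_state();print(s)
for n in ["scene","top","wrist"]:
    d=r.get_image(n);cv2.imwrite(f"pics/{n}0.png",d["img"])
    print(n,d["camera_matrix"],d.get("R"),d.get("t"),d.get("hand_eye"))
for nm in ["knob_grip","seat","cover_grip","small_cover_grip","welder","cover","thread_c","hole_c"]:
    for c in ["scene","top"]:
        print(nm,c,r.place_of(nm,c)[:3])
print(r.read_state()["clock"])
E
```

```text
pics
{'clock': 0.0, 'joints': array([ 1.12531275e+00,  9.19020295e-02,  1.23189933e+00, -1.90808473e-05,
        1.81978637e+00, -5.66739938e-02]), 'joint_velocities': array([-3.60517881e-04, -3.40772662e-05,  6.88665228e-04, -4.60271374e-04,
       -3.77152120e-04, -2.24494086e-04]), 'joint_torque': array([ 7.01871541e-04, -4.58736134e+01, -4.18017268e+01, -7.41166718e-05,
        1.19046189e-02, -3.22541712e-05]), 'ee_pos': array([0.22733651, 0.55499218, 0.24411739]), 'orientation': array([-1.61819686,  1.56880116, -2.00701113]), 'wrist_force': array([ 0.09515175, -0.67709088, -0.41555235]), 'moment': array([0.01562041, 0.04078095, 0.01940846]), 'width': 1.000803616217335}
scene [[365.39033716   0.         252.88170086]
 [  0.         365.39033716 195.17587869]
 [  0.           0.           1.        ]] [[-0.64427785  0.76453405 -0.019843  ]
 [ 0.48366247  0.38721281 -0.78494385]
 [-0.59243284 -0.51531925 -0.61924906]] [ 0.25553669 -0.19344695  1.35481811] None
top [[355.49130547   0.         255.79521489]
 [  0.         355.49130547 194.3289097 ]
 [  0.           0.           1.  
[... 1800 characters left out ...]
66, 0.0012], 'p': 0.57}]
thread_c scene [{'location': [0.5812, -0.2151, 0.066], 'p': 0.83}, {'location': [0.5664, -0.1507, 0.0665], 'p': 0.69}, {'location': [0.47, -0.2005, 0.0632], 'p': 0.61}]
thread_c top [{'location': [0.5622, -0.1524, 0.0684], 'p': 0.93}, {'location': [0.4704, -0.207, 0.0633], 'p': 0.66}, {'location': [0.5775, -0.2119, 0.0701], 'p': 0.57}]
hole_c scene [{'location': [0.6149, 0.3504, -0.0015], 'p': 0.86}, {'location': [0.2005, 0.4772, -0.0006], 'p': 0.79}, {'location': [0.2851, 0.4129, 0.0001], 'p': 0.65}]
hole_c top [{'location': [0.61, 0.2813, -0.0013], 'p': 0.93}, {'location': [0.1992, 0.4815, 0.0051], 'p': 0.9}, {'location': [0.6133, 0.3475, -0.0017], 'p': 0.78}]
0.95
```

View pics/scene0.png

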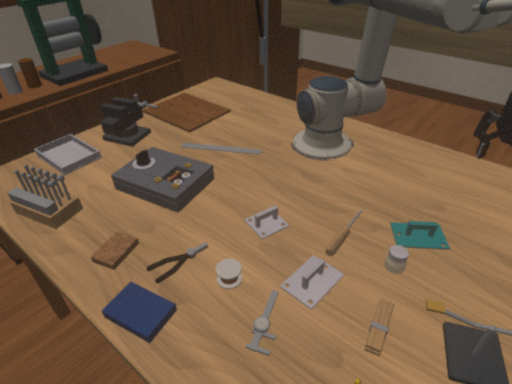

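View pics/top0.png

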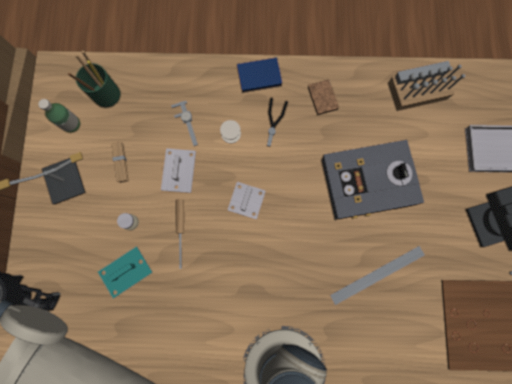

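View pics/wrist0.png

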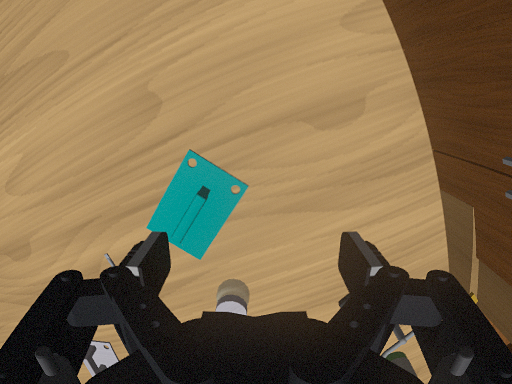

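The true cover is the grey plate at about (0.559, 0.319): top px (179,170), pair of holes toward world +x. The small four-hole cover is at top px (247,200) and the turquoise look-alike at (125,272). The welder is at top px (372,180), with its knob at (400,173). I'll work out the moves to the knob next.

```bash
cat > h.py <<'E'
import numpy as np, cv2
from rig import r
from scipy.spatial.transform import Rotation as Ro
def Rt(s): return Ro.from_euler('xyz',s["orientation"]).as_matrix()
def wrist_cam(s,d):
    T=np.eye(4);T[:3,:3]=Rt(s);T[:3,3]=s["ee_pos"]; return T@d["hand_eye"]
def w_proj(P,s,d):
    T=wrist_cam(s,d);c=T[:3,:3].T@(np.array(P)-T[:3,3])
    K=d["camera_matrix"];rho=np.hypot(c[0],c[1]);th=np.arctan2(rho,c[2])
    return K[:2,2]+K[0,0]*th*c[:2]/rho
def w_pt(uv,z,s,d):
    T=wrist_cam(s,d);K=d["camera_matrix"];p=(np.array(uv,float)-K[:2,2])/K[0,0];th=np.hypot(*p)
    c=np.array([*(np.sin(th)*p/max(th,1e-9)),np.cos(th)]);w=T[:3,:3]@c;o=T[:3,3];return o+w*(z-o[2])/w[2]
def f_pt(uv,z,d):
    K=d["camera_matrix"];c=np.linalg.inv(K)@np.array([*uv,1.]);w=d["R"].T@c;o=-d["R"].T@d["t"];return o+w*(z-o[2])/w[2]
def f_proj(P,d):
    c=d["camera_matrix"]@(d["R"]@np.array(P)+d["t"]);return c[:2]/c[2]
def jaw(s):
    R=Rt(s); return np.degrees(np.arctan2(R[1,1],R[0,1]))
def move_to(target,jawdeg,s):
    """shift in tool cm, spin deg; tool x assumed down-ish"""
    R=Rt(s);t=R.T@(np.array(target)-s["ee_pos"])*100
    sp=-(jawdeg-jaw(s)); sp=(sp+180)%360-180
    return t.round(2),round(sp,1)
E
python3 - <<'E'
from h import *
s=r.read_state();R=Rt(s);print(R.round(3),jaw(s),s["clock"])
unit=10.5
print(move_to([0.52,-0.25,0.26],90+unit,s)); print(move_to([0.52,-0.25,0.26],-90+unit,s))
d=r.get_image("top")
cv2.imwrite("pics/topw.png",cv2.resize(d["img"][120:230,310:430],None,fx=6,fy=6,interpolation=cv2.INTER_CUBIC)[:600,:800])
cv2.imwrite("pics/topc.png",cv2.resize(d["img"][130:210,140:220],None,fx=7,fy=7,interpolation=cv2.INTER_CUBIC))
E
```

```text
[[ 0.     0.379  0.925]
 [ 0.     0.925 -0.379]
 [-1.     0.     0.   ]] 67.72489437894905 0.95
(array([ -1.47, -63.42,  57.59]), np.float64(-32.8))
(array([ -1.47, -63.42,  57.59]), np.float64(147.2))
```

View pics/topw.png

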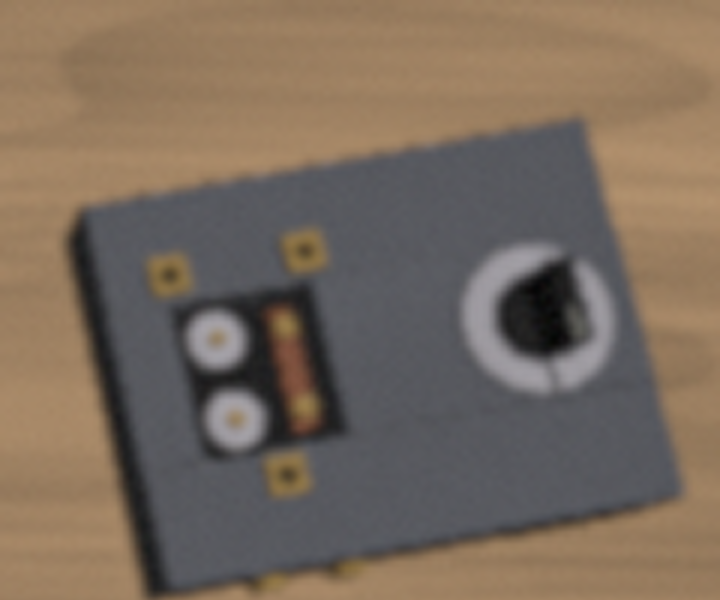

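View pics/topc.png

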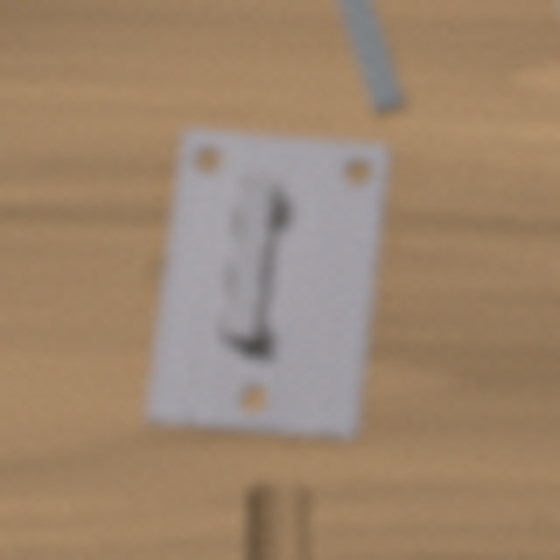

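```bash
python3 - <<'E'
from h import *
d=r.get_image("top")
th=[f_pt(p,0.066,d) for p in [(338.3,165.5),(360.8,161.7),(358.2,199.3)]]
ho=[f_pt(p,z,d) for p,z in zip([(169.6,152.6),(191,154.4),(176.1,186.7)],[.004]*3)]
L=np.array([[.052,.033],[.052,-.033],[-.052,0]])
for q in (th,ho):
    W=np.array(q)[:,:2];a=L-L.mean(0);b=W-W.mean(0)
    y=np.arctan2((a[:,0]*b[:,1]-a[:,1]*b[:,0]).sum(),(a*b).sum())
    Rr=np.array([[np.cos(y),-np.sin(y)],[np.sin(y),np.cos(y)]]);c=W.mean(0)-Rr@L.mean(0)
    print(c,np.degrees(y),(W-(c+L@Rr.T))*1000, c+Rr@[0,-.135])
E
```

```text
[ 0.51879613 -0.19425169] 11.365828270575962 [[ 0.66667052  0.11972419]
 [ 0.00493918  0.2189244 ]
 [-0.6716097  -0.33864859]] [ 0.54540094 -0.32660419]
[0.55838469 0.31753631] -3.840936883498862 [[-0.09708136 -0.19319928]
 [-0.2066742   0.25797892]
 [ 0.30375556 -0.06477964]] [0.54934148 0.18283953]
```

>>> drive_tool --increments '[{"translation": [-1.5, -63.4, 57.6], "spin": -32.8, "hand": 1}, {"translation": [-1.5, -63.4, 57.6], "spin": -32.8, "hand": 1}, {"translation": [-1.5, -63.4, 57.6], "spin": -32.8, "hand": 1}, {"translation": [-1.5, -63.4, 57.6], "spin": -32.8, "hand": 1}, {"translation": [-1.5, -63.4, 57.6], "spin": -32.8, "hand": 1}, {"translation": [-1.5, -63.4, 57.6], "spin": -32.8, "hand": 1}, {"translation": [-1.5, -63.4, 57.6], "spin": -32.8, "hand": 1}, {"translation": [-1.5, -63.4, 57.6], "spin": -32.8, "hand": 1}, {"translation": [-1.5, -63.4, 57.6], "spin": -32.8, "hand": 1}, {"translation": [-1.5, -63.4, 57.6], "spin": -32.8, "hand": 1}, {"translation": [-1.5, -63.4, 57.6], "spin": -32.8, "hand": 1}, {"translation": [-1.5, -63.4, 57.6], "spin": -32.8, "hand": 1}, {"translation": [-1.5, -63.4, 57.6], "spin": -32.8, "hand": 1}, {"translation": [-1.5, -63.4, 57.6], "spin": -32.8, "hand": 1}, {"translation": [-1.5, -63.4, 57.6], "spin": -32.8, "hand": 1}, {"translation": [-1.5, -63.4, 57.6], "spin": -32.8, "hand": 1}, {"translation": [-1.5, -63.4, 57.6], "spin": -32.8, "hand": 1}, {"translation": [-1.5, -63.4, 57.6], "spin": -32.8, "hand": 1}, {"translation": [-1.5, -63.4, 57.6], "spin": -32.8, "hand": 1}, {"translation": [-1.5, -63.4, 57.6], "spin": -32.8, "hand": 1}]'

```text
clock: 2.72
ee_pos: [0.5112, -0.2267, 0.2599]
orientation: [-0.449, 1.57, -0.265]
wrist_force: [0.3, 0.4, 0.5]
width: 1.0
```

```bash
python3 - <<'E'
from h import *
r.get_image("wrist") 
s=r.read_state();d=r.get_image("wrist");cv2.imwrite("pics/wrist1.png",cv2.resize(d["img"],(800,600),interpolation=cv2.INTER_CUBIC));np.save("w1.npy",np.array([s,d],dtype=object),allow_pickle=True)
print(s["ee_pos"],jaw(s),s["joint_velocities"].round(3),s["clock"],s["joints"])
for n in ["knob_grip","seat","thread_a"]: print(n,r.place_of(n,"wrist"))
c=np.array([.5188,-.1942]);y=np.radians(11.4);Rr=np.array([[np.cos(y),-np.sin(y)],[np.sin(y),np.cos(y)]])
for o,z in [((.052,.033),.066),((.052,-.033),.066),((-.052,0),.066),((0,-.135),.102)]: print(w_proj([*(c+Rr@o),z],s,d)*600/384)
E
```

```text
[ 0.51221429 -0.23297258  0.25685769] 100.22239897576537 [ 0.063 -0.065  0.117  0.017  0.022  0.118] 2.7667 [-0.4852048  -0.00583151  1.3098509  -0.00378158  1.83869025 -2.23541118]
knob_grip [{'location': [0.5499, -0.3243, 0.096], 'p': 0.9}, {'location': [0.5247, -0.1922, 0.0663], 'p': 0.43}]
seat [{'location': [0.5238, -0.1874, 0.0684], 'p': 0.92}]
thread_a [{'location': [0.5631, -0.1459, 0.0642], 'p': 0.96}, {'location': [0.4699, -0.2006, 0.0632], 'p': 0.86}, {'location': [0.5786, -0.2176, 0.0659], 'p': 0.77}]
[491.67843842 347.90846128]
[404.20826163 350.38499203]
[449.28387581 208.86704509]
[248.89901569 299.57020366]
```

View pics/wrist1.png

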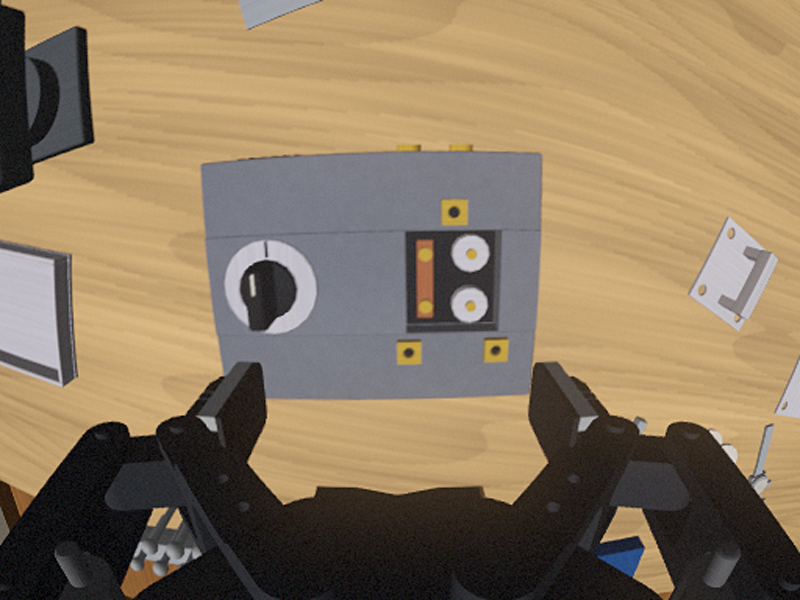

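```bash
cat >> h.py <<'E'
def fit(W,L=np.array([[.052,.033],[.052,-.033],[-.052,0]])):
    W=np.array(W)[:,:2];a=L-L.mean(0);b=W-W.mean(0)
    y=np.arctan2((a[:,0]*b[:,1]-a[:,1]*b[:,0]).sum(),(a*b).sum())
    Rr=np.array([[np.cos(y),-np.sin(y)],[np.sin(y),np.cos(y)]]);c=W.mean(0)-Rr@L.mean(0)
    return c,np.degrees(y),(W-(c+L@Rr.T))*1000,Rr
def yellow(img):
    h=cv2.cvtColor(img,cv2.COLOR_BGR2HSV);m=cv2.inRange(h,(18,140,90),(35,255,255))
    m=cv2.morphologyEx(m,cv2.MORPH_CLOSE,np.ones((7,7)))
    n,l,st,ce=cv2.connectedComponentsWithStats(m);return [(st[i,4],st[i,2],st[i,3],ce[i].round(2)) for i in range(1,n) if st[i,4]>60]
E
python3 - <<'E'
from h import *
s=r.read_state();d=r.get_image("wrist")
print(s["ee_pos"],jaw(s),s["joint_velocities"].round(3),s["clock"])
cv2.imwrite("pics/w2.png",cv2.resize(d["img"][90:260,120:360],(800,567),interpolation=cv2.INTER_CUBIC))
for q in yellow(d["img"]): print(q)
E
```

```text
[ 0.51078971 -0.22423841  0.25962359] 100.50101248293568 [ 0.027 -0.034  0.01  -0.001  0.001 -0.001] 2.9667
(np.int32(259), np.int32(16), np.int32(17), array([281.48, 135.09]))
(np.int32(64), np.int32(9), np.int32(9), array([262.94, 161.84]))
(np.int32(61), np.int32(9), np.int32(9), array([263.25, 195.07]))
(np.int32(205), np.int32(15), np.int32(16), array([308.03, 222.86]))
(np.int32(206), np.int32(14), np.int32(15), array([252.6 , 224.14]))
```

View pics/w2.png

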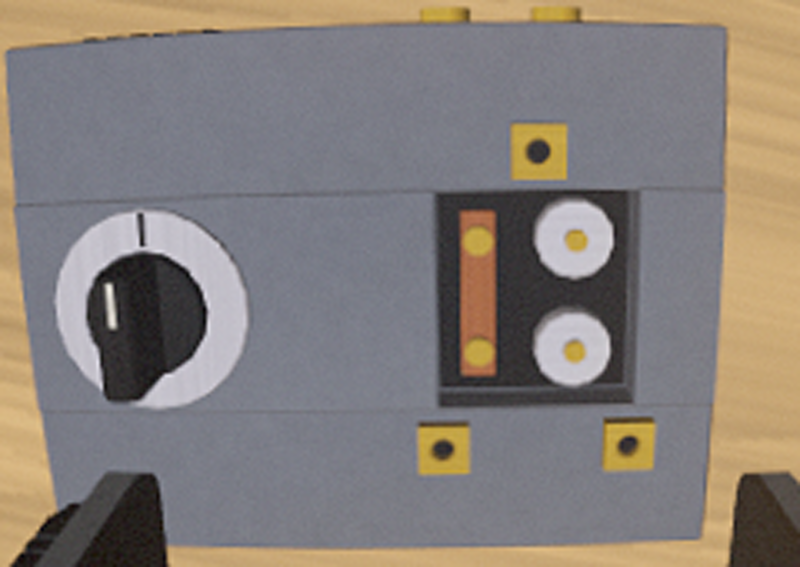

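```bash
python3 - <<'E'
from h import *
for k in range(2):
    s=r.read_state();d=r.get_image("wrist")
    q=sorted(yellow(d["img"]),key=lambda q:-q[0])[:3];P=[q_[3] for q_ in q]
    P=sorted(P,key=lambda p:p[1]);c_=P[0];b,a=sorted(P[1:],key=lambda p:p[0])
    W=[w_pt(p,.066,s,d) for p in (a,b,c_)]
    c,y,res,Rr=fit(W)
    print(s["ee_pos"].round(4),jaw(s),s["joint_velocities"].round(3),s["clock"]);print(c,y,res.round(1).tolist(),"knob",c+Rr@[0,-.135])
E
```

```text
[ 0.5108 -0.2236  0.2602] 100.56198473734142 [ 0.016 -0.023  0.005  0.    -0.001  0.   ] 3.0167
[ 0.52017916 -0.19145783] 11.449279105235387 [[0.0, -0.2], [-0.3, 0.2], [0.3, -0.0]] knob [ 0.54697671 -0.32377144]
[ 0.5108 -0.2233  0.2606] 100.59936795235026 [ 0.008 -0.014  0.002 -0.002 -0.004 -0.001] 3.0667
[ 0.5203788  -0.19158274] 11.249080333657904 [[-0.3, -0.2], [0.0, 0.0], [0.3, 0.2]] knob [ 0.54671387 -0.32398917]
```

```bash
python3 - <<'E'
from h import *
s=r.read_state()
print(s["ee_pos"],move_to([.5468,-.3239,.14],101.35,s),move_to([.5468,-.3239,.090],101.35,s),Rt(s).round(4))
E
```

```text
[ 0.51086075 -0.22313939  0.26080015] (array([ 12.09, -10.56,   1.66]), np.float64(-0.7)) (array([ 17.09, -10.55,   1.65]), np.float64(-0.7)) [[ 1.500e-03 -1.843e-01  9.829e-01]
 [-5.000e-04  9.829e-01  1.843e-01]
 [-1.000e+00 -8.000e-04  1.400e-03]]
```

>>> drive_tool --increments '[{"translation": [4, -3.5, 0.5], "spin": -0.7, "hand": 0.8}, {"translation": [8, -7, 1.1], "spin": -0.7, "hand": 0.6}, {"translation": [11, -10, 1.6], "spin": -0.7, "hand": 0.5}, {"translation": [12.1, -10.6, 1.7], "spin": -0.7, "hand": 0.5}, {"translation": [12.1, -10.6, 1.7], "spin": -0.7, "hand": 0.5}, {"translation": [12.1, -10.6, 1.7], "spin": -0.7, "hand": 0.5}]'

```text
clock: 3.62
ee_pos: [0.5461, -0.3245, 0.1364]
orientation: [2.294, 1.566, 2.49]
wrist_force: [-0.4, -0.2, 1.8]
width: 0.503
```

```bash
python3 - <<'E'
from h import *
r.get_image("wrist")
s=r.read_state();d=r.get_image("wrist")
im=d["img"].copy()
for P in [(.5468,-.3239,.102)]: cv2.circle(im,tuple(int(v) for v in w_proj(P,s,d)),3,(0,0,255),-1)
cv2.imwrite("pics/w3.png",im)
print(s["clock"],s["ee_pos"],s["joint_velocities"].round(3),jaw(s),move_to([.5468,-.3239,.090],101.35,s))
print(r.place_of("knob_grip","wrist"))
E
```

```text
3.6667 [ 0.5470635  -0.32439477  0.13937669] [ 0.014 -0.044 -0.034  0.     0.002 -0.002] 101.27353717056552 (array([ 4.94,  0.05, -0.02]), np.float64(-0.1))
[{'location': [0.548, -0.3248, 0.0946], 'p': 0.75}]
```

View pics/w3.png

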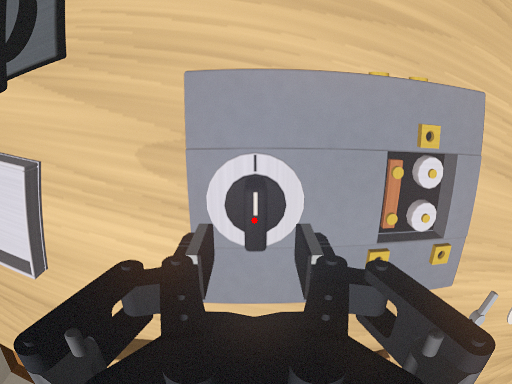

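The red mark, my projected knob top, sits on the bar at px (254,220), midway between the fingers. Next I descend and grip.

>>> drive_tool --increments '[{"translation": [2.5, 0, 0], "spin": 0, "hand": 0.5}, {"translation": [4.4, 0, 0], "spin": 0, "hand": 0.5}, {"translation": [4.9, 0, 0], "spin": 0, "hand": 0.4}, {"translation": [4.9, 0, 0], "spin": 0, "hand": 0.2}, {"translation": [4.9, 0, 0], "spin": 0, "hand": 0.05}, {"translation": [4.9, 0, 0], "spin": 0, "hand": 0.05}, {"translation": [4.9, 0, 0], "spin": 0, "hand": 0.05}, {"translation": [4.9, 0, 0], "spin": 0, "hand": 0.05}]' --force 50

```text
clock: 4.43
ee_pos: [0.5472, -0.324, 0.0917]
orientation: [1.228, 1.569, 1.425]
wrist_force: [-2.7, 6.0, -1.2]
width: 0.153
```

```bash
python3 - <<'E'
from h import *
s=r.read_state();print(s["clock"],s["ee_pos"],jaw(s),s["wrist_force"],s["moment"],s["width"],s["joints"])
E
```

```text
4.4333 [ 0.54717251 -0.32396771  0.09165076] 101.29791853726789 [-2.71844644  5.96904005 -1.2159006 ] [0.7951439  0.44948609 0.02061992] 0.15340310568757415 [-5.88906708e-01  2.10453832e-01  1.37168569e+00  1.63261463e-03
  1.56022890e+00 -2.35690628e+00]
```

>>> drive_tool --increments '[{"translation": [0, 0, 0], "spin": 7, "hand": 0.05}, {"translation": [0, 0, 0], "spin": 14, "hand": 0.05}, {"translation": [0, 0, 0], "spin": 21, "hand": 0.05}, {"translation": [0, 0, 0], "spin": 28, "hand": 0.05}, {"translation": [0, 0, 0], "spin": 35, "hand": 0.05}, {"translation": [0, 0, 0], "spin": 42, "hand": 0.05}, {"translation": [0, 0, 0], "spin": 49, "hand": 0.05}, {"translation": [0, 0, 0], "spin": 55, "hand": 0.05}, {"translation": [0, 0, 0], "spin": 59, "hand": 0.05}, {"translation": [0, 0, 0], "spin": 62, "hand": 0.05}, {"translation": [0, 0, 0], "spin": 62, "hand": 0.05}, {"translation": [0, 0, 0], "spin": 62, "hand": 0.05}]'

```text
clock: 5.43
ee_pos: [0.5469, -0.324, 0.0917]
orientation: [2.683, 1.569, 1.798]
wrist_force: [-3.3, 4.8, -1.5]
width: 0.15
```

```bash
python3 - <<'E'
from h import *
s=r.read_state();print(s["clock"],s["ee_pos"],jaw(s),s["wrist_force"],s["moment"],s["width"],s["joint_velocities"].round(3))
E
```

```text
5.4333 [ 0.54691653 -0.32404906  0.09166192] 39.28783657836574 [-3.29225491  4.81053709 -1.46580496] [0.78501557 0.71911423 0.132858  ] 0.1498311229253338 [ 0.001  0.    -0.    -0.001 -0.001 -0.008]
```

>>> drive_tool --increments '[{"translation": [0, 0, 0], "spin": 1, "hand": 0.05}, {"translation": [0, 0, 0], "spin": 2, "hand": 0.05}, {"translation": [0, 0, 0], "spin": 3, "hand": 0.05}, {"translation": [0, 0, 0], "spin": 4, "hand": 0.05}, {"translation": [0, 0, 0], "spin": 4, "hand": 0.05}, {"translation": [0, 0, 0], "spin": 4, "hand": 0.05}]'

```text
clock: 5.93
ee_pos: [0.547, -0.3239, 0.0917]
orientation: [2.897, 1.569, 1.945]
wrist_force: [-4.1, 5.3, -0.8]
width: 0.153
```

```bash
python3 - <<'E'
from h import *
s=r.read_state();print(s["clock"],s["ee_pos"],jaw(s),s["wrist_force"],s["moment"],s["width"],s["joint_velocities"].round(3))
E
```

```text
5.9333 [ 0.54697452 -0.3239301   0.09171214] 35.45404437065552 [-4.14477799  5.29020125 -0.78634291] [0.75839223 0.8264113  1.56275828] 0.15287608842759318 [-0.001 -0.     0.001  0.    -0.001 -0.004]
```

The moment about z jumped from 0.13 to 1.56 N m, so the knob is on its stop. Releasing now.

>>> drive_tool --increments '[{"translation": [0, 0, 0], "spin": -2, "hand": 0.6}, {"translation": [0, 0, 0], "spin": -2, "hand": 1}, {"translation": [0, 0, 0], "spin": -2, "hand": 1}, {"translation": [0, 0, 0], "spin": -2, "hand": 1}, {"translation": [0, 0, 0], "spin": -2, "hand": 1}, {"translation": [0, 0, 0], "spin": -2, "hand": 1}, {"translation": [-3, 0, 0], "spin": 0, "hand": 1}, {"translation": [-6, 0, 0], "spin": 0, "hand": 1}, {"translation": [-10, 0, 0], "spin": 0, "hand": 1}, {"translation": [-12, 0, 0], "spin": 0, "hand": 1}, {"translation": [-12, 0, 0], "spin": 0, "hand": 1}, {"translation": [-12, 0, 0], "spin": 0, "hand": 1}]'

```text
clock: 6.93
ee_pos: [0.5476, -0.3261, 0.2123]
orientation: [0.341, 1.566, -0.616]
wrist_force: [0.8, -0.3, -0.2]
width: 0.995
```

```bash
python3 - <<'E'
from h import *
s=r.read_state();d=r.get_image("wrist")
cv2.imwrite("pics/w4.png",d["img"])
print(s["clock"],s["ee_pos"],jaw(s),s["joints"],s["wrist_force"])
# next: hover above cover
print(move_to([.545,.3175,.24],90-3.84,s))
E
```

```text
6.9333 [ 0.54759578 -0.32614541  0.21227238] 35.197522679624804 [-5.90485574e-01  1.84489940e-01  1.18718224e+00 -1.16948965e-04
  1.76540839e+00 -1.20481790e+00] [ 0.82301714 -0.25529841 -0.19710673]
(array([ -2.94,  36.89, -52.73]), np.float64(-51.0))
```

View pics/w4.png

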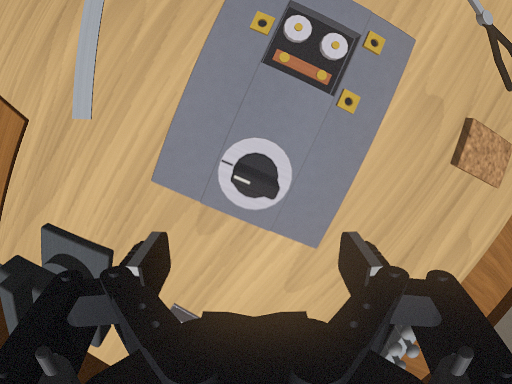

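Knob is back at rest: its white pointer at px (240,180) lines up with the dial mark. On to the cover.

>>> drive_tool --increments '[{"translation": [-2.9, 36.9, -52.7], "spin": -51, "hand": 1}, {"translation": [-2.9, 36.9, -52.7], "spin": -51, "hand": 1}, {"translation": [-2.9, 36.9, -52.7], "spin": -51, "hand": 1}, {"translation": [-2.9, 36.9, -52.7], "spin": -51, "hand": 1}, {"translation": [-2.9, 36.9, -52.7], "spin": -51, "hand": 1}, {"translation": [-2.9, 36.9, -52.7], "spin": -51, "hand": 1}, {"translation": [-2.9, 36.9, -52.7], "spin": -51, "hand": 1}, {"translation": [-2.9, 36.9, -52.7], "spin": -51, "hand": 1}, {"translation": [-2.9, 36.9, -52.7], "spin": -51, "hand": 1}, {"translation": [-2.9, 36.9, -52.7], "spin": -51, "hand": 1}, {"translation": [-2.9, 36.9, -52.7], "spin": -51, "hand": 1}, {"translation": [-2.9, 36.9, -52.7], "spin": -51, "hand": 1}, {"translation": [-2.9, 36.9, -52.7], "spin": -51, "hand": 1}, {"translation": [-2.9, 36.9, -52.7], "spin": -51, "hand": 1}, {"translation": [-2.9, 36.9, -52.7], "spin": -51, "hand": 1}, {"translation": [-2.9, 36.9, -52.7], "spin": -51, "hand": 1}, {"translation": [-2.9, 36.9, -52.7], "spin": -51, "hand": 1}, {"translation": [-2.9, 36.9, -52.7], "spin": -51, "hand": 0.6}, {"translation": [-2.9, 36.9, -52.7], "spin": -51, "hand": 0.6}]'

```text
clock: 8.57
ee_pos: [0.5443, 0.3169, 0.237]
orientation: [-2.394, 1.568, -2.46]
wrist_force: [-0.1, 0.5, 0.3]
width: 0.746
```

```bash
python3 - <<'E'
from h import *
for i in range(3): r.get_image("wrist")
s=r.read_state();d=r.get_image("wrist")
cv2.imwrite("pics/w5.png",d["img"])
im=d["img"]; u=[w_proj([.558,.3175,.004],s,d)][0].astype(int); x0,y0=u[0]-70,u[1]-75
print("crop",x0,y0)
cv2.imwrite("pics/w5c.png",cv2.resize(im[max(y0,0):y0+150,x0:x0+140],None,fx=4,fy=4,interpolation=cv2.INTER_CUBIC))
print(s["clock"],s["ee_pos"],jaw(s),s["joint_velocities"].round(3),u)
for n in ["cover_grip","hole_a"]: print(r.place_of(n,"wrist"))
import pickle;pickle.dump((s,d),open("w5.pkl","wb"))
E
```

```text
crop 185 96
8.7167 [0.54473649 0.31632385 0.23848241] 86.11317672245596 [ 0.001 -0.004 -0.007  0.003  0.001  0.002] [255 171]
[{'location': [0.5623, 0.3243, 0.0347], 'p': 0.67}]
[{'location': [0.5109, 0.3204, -0.001], 'p': 0.94}, {'location': [0.6076, 0.2824, 0.0041], 'p': 0.72}, {'location': [0.6079, 0.3471, -0.0026], 'p': 0.71}, {'location': [0.4717, 0.109, 0.0341], 'p': 0.37}, {'location': [0.6789, 0.1609, -0.0021], 'p': 0.21}]
```

View pics/w5.png

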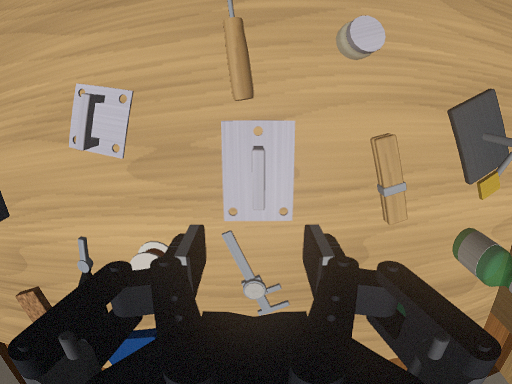

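View pics/w5c.png

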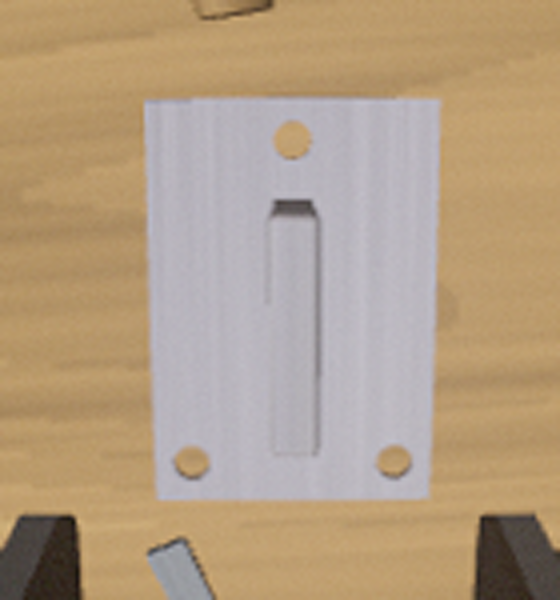

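```bash
python3 - <<'E'
from h import *
import pickle;s,d=pickle.load(open("w5.pkl","rb"))
W=[w_pt(p,.002,s,d) for p in [(283.1,210.9),(232.4,210.9),(257.6,130.4)]]
c,y,res,_=fit(W);print(c,y,res.round(1).tolist())
# handle ends top z=.046
for p in [(294,214),(295,455)]: print(w_pt(((p[0]+.5)/4-.5+185,(p[1]+.5)/4-.5+96),.046,s,d))
s=r.read_state();print(jaw(s));
for z in(.09,.031):print(move_to([*c,z],90+y,s))
E
```

```text
[0.55967579 0.32006839] -3.7331472852410967 [[0.4, 0.3], [0.0, -0.2], [-0.4, -0.1]]
[0.52424405 0.32232004 0.046     ]
[0.5936759  0.31806157 0.046     ]
86.1386019759546
(array([14.91,  0.42,  1.46]), np.float64(-0.1))
(array([20.81,  0.42,  1.46]), np.float64(-0.1))
```

>>> drive_tool --increments '[{"translation": [4, 0.2, 0.8], "spin": 0, "hand": 0.6}, {"translation": [8, 0.4, 1.5], "spin": 0, "hand": 0.6}, {"translation": [12, 0.4, 1.5], "spin": 0, "hand": 0.6}, {"translation": [14.5, 0.4, 1.5], "spin": 0, "hand": 0.6}, {"translation": [14.9, 0.4, 1.5], "spin": 0, "hand": 0.6}, {"translation": [14.9, 0.4, 1.5], "spin": 0, "hand": 0.6}, {"translation": [14.9, 0.4, 1.5], "spin": 0, "hand": 0.6}]'

```text
clock: 9.45
ee_pos: [0.5606, 0.3209, 0.0921]
orientation: [0.533, 1.568, 0.467]
wrist_force: [0.4, 0.5, 0.9]
width: 0.598
```

```bash
python3 - <<'E'
from h import *
r.get_image("wrist")
s=r.read_state();d=r.get_image("wrist");im=d["img"].copy()
for P in [(.5597,.3201,.046)]: cv2.circle(im,tuple(int(v) for v in w_proj(P,s,d)),3,(0,0,255),-1)
cv2.imwrite("pics/w6.png",im)
print(s["clock"],s["ee_pos"],jaw(s),s["joint_velocities"].round(3),move_to([.5597,.3201,.031],90-3.7,s))
E
```

```text
9.5 [0.56105352 0.3213105  0.09329323] 86.21028733979477 [ 0.003 -0.01  -0.015  0.001 -0.004  0.001] (array([ 6.23, -0.15, -0.15]), np.float64(-0.1))
```

View pics/w6.png

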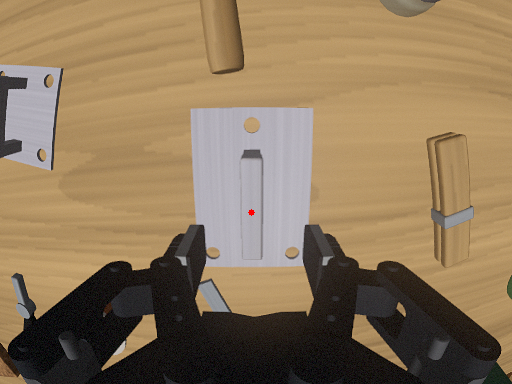

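>>> drive_tool --increments '[{"translation": [3, -0.1, -0.1], "spin": 0, "hand": 0.6}, {"translation": [5.4, -0.1, -0.1], "spin": 0, "hand": 0.6}, {"translation": [6.2, -0.1, -0.1], "spin": 0, "hand": 0.6}, {"translation": [6.2, -0.1, -0.1], "spin": 0, "hand": 0.4}, {"translation": [6.2, -0.1, -0.1], "spin": 0, "hand": 0.05}, {"translation": [6.2, -0.1, -0.1], "spin": 0, "hand": 0.05}, {"translation": [6.2, -0.1, -0.1], "spin": 0, "hand": 0.05}, {"translation": [6.2, -0.1, -0.1], "spin": 0, "hand": 0.05}, {"translation": [6.2, -0.1, -0.1], "spin": 0, "hand": 0.05}]' --force 70

```text
clock: 10.3
ee_pos: [0.56, 0.3207, 0.0309]
orientation: [0.539, 1.566, 0.473]
wrist_force: [0.3, 0.4, 5.4]
width: 0.154
```

```bash
python3 - <<'E'
from h import *
s=r.read_state();d=r.get_image("wrist");cv2.imwrite("pics/w7.png",d["img"])
print(s["clock"],s["ee_pos"],s["orientation"],jaw(s),s["width"],s["wrist_force"],s["joint_velocities"].round(3))
E
```

```text
10.3 [0.56002793 0.32065283 0.03089127] [0.5386193  1.56605176 0.47279759] 86.22897777426249 0.15391734389983802 [0.27692035 0.41399604 5.37423266] [-0.001 -0.002  0.001  0.    -0.003 -0.002]
```

View pics/w7.png

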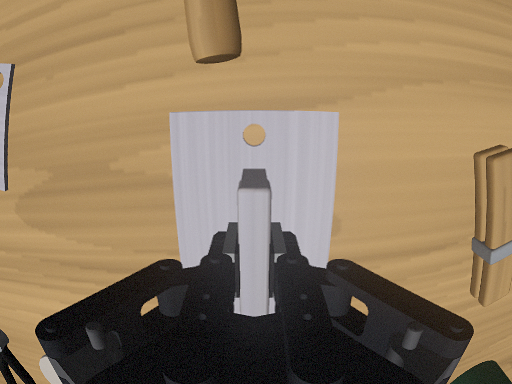

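>>> drive_tool --increments '[{"translation": [-1, 0, 0], "spin": 0, "hand": 0.05}, {"translation": [-3, 0, 0], "spin": 0, "hand": 0.05}, {"translation": [-6, 0, 0], "spin": 0, "hand": 0.05}, {"translation": [-9, 0, 0], "spin": 0, "hand": 0.05}, {"translation": [-12, 0, 0], "spin": 0, "hand": 0.05}, {"translation": [-14, 0, 0], "spin": 0, "hand": 0.05}, {"translation": [-15, 0, 0], "spin": 0, "hand": 0.05}, {"translation": [-15, 0, 0], "spin": 0, "hand": 0.05}, {"translation": [-15, 0, 0], "spin": 0, "hand": 0.05}]'

```text
clock: 11.1
ee_pos: [0.5585, 0.3198, 0.1773]
orientation: [-2.498, 1.57, -2.564]
wrist_force: [-0.6, 0.1, -3.3]
width: 0.151
```

```bash
python3 - <<'E'
from h import *
r.get_image("wrist");r.get_image("wrist")
s=r.read_state();d=r.get_image("wrist");cv2.imwrite("pics/w8.png",d["img"])
print(s["clock"],s["ee_pos"],s["orientation"],jaw(s),s["width"],s["wrist_force"],s["moment"],s["joint_velocities"].round(3))
print(Rt(s).round(4))
c=np.array([.5203,-.1915])
print(move_to([*c,.18],90+11.35,s))
E
```

```text
11.2 [0.55785525 0.3194491  0.17500652] [-2.60153518  1.56656797 -2.66752307] 86.21939868197977 0.15176693493497645 [ 0.07909986 -0.24061703 -2.55787877] [-0.02627723 -0.02183367 -0.03012896] [ 0.002  0.007  0.006  0.003 -0.     0.001]
[[-0.0038  0.0659  0.9978]
 [-0.0019  0.9978 -0.0659]
 [-1.     -0.0022 -0.0036]]
(array([ -0.39, -51.23,  -0.38]), np.float64(-15.1))
```

View pics/w8.png

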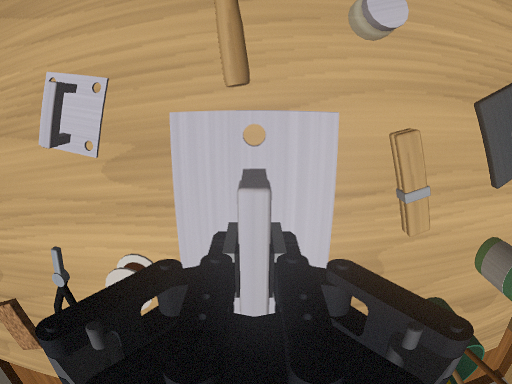

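>>> drive_tool --increments '[{"translation": [-0.4, -1, 0], "spin": 0, "hand": 0.05}, {"translation": [-0.7, -3, 0], "spin": -1, "hand": 0.05}, {"translation": [-1, -6, 0], "spin": -2, "hand": 0.05}, {"translation": [-1, -9.5, 0], "spin": -3, "hand": 0.05}, {"translation": [-1, -13, -0.1], "spin": -4, "hand": 0.05}, {"translation": [-1, -16.5, -0.1], "spin": -5, "hand": 0.05}, {"translation": [-1, -20, -0.1], "spin": -6, "hand": 0.05}, {"translation": [-1, -23.5, -0.2], "spin": -7, "hand": 0.05}, {"translation": [-1, -27, -0.2], "spin": -8, "hand": 0.05}, {"translation": [-1, -30.5, -0.2], "spin": -9, "hand": 0.05}, {"translation": [-1, -34, -0.2], "spin": -10, "hand": 0.05}, {"translation": [-1, -37.5, -0.3], "spin": -11, "hand": 0.05}, {"translation": [-1, -41, -0.3], "spin": -12, "hand": 0.05}, {"translation": [-1, -44.5, -0.3], "spin": -13, "hand": 0.05}, {"translation": [-1, -47.5, -0.4], "spin": -14, "hand": 0.05}, {"translation": [-1, -49.5, -0.4], "spin": -15.1, "hand": 0.05}, {"translation": [-1, -50.8, -0.4], "spin": -15.1, "hand": 0.05}, {"translation": [-1, -51.2, -0.4], "spin": -15.1, "hand": 0.05}, {"translation": [-1, -51.2, -0.4], "spin": -15.1, "hand": 0.05}, {"translation": [-1, -51.2, -0.4], "spin": -15.1, "hand": 0.05}]'

```text
clock: 12.92
ee_pos: [0.5209, -0.1899, 0.1876]
orientation: [1.764, 1.57, 1.962]
wrist_force: [-0.4, 0.4, -2.4]
width: 0.155
```

```bash
python3 - <<'E'
from h import *
for i in range(4): r.get_image("wrist")
s=r.read_state();d=r.get_image("wrist");im=d["img"].copy()
import pickle;pickle.dump((s,d),open("w9.pkl","wb"))
y=np.radians(11.35);Rr=np.array([[np.cos(y),-np.sin(y)],[np.sin(y),np.cos(y)]])
cv2.imwrite("pics/w9.png",cv2.resize(im,(800,600),interpolation=cv2.INTER_CUBIC))
sc=r.get_image("scene");cv2.imwrite("pics/s9.png",cv2.resize(sc["img"][110:240,80:250],(800,612),interpolation=cv2.INTER_CUBIC)[:600])
print(s["clock"],s["ee_pos"],s["orientation"],jaw(s),s["width"],s["wrist_force"],s["joint_velocities"].round(3),s["joints"])
print(w_proj([*(np.array([.5203,-.1915])+Rr@[-.052,0]),.066],s,d)*600/384)
c=np.array([.5203,-.1915])
print(move_to([*c,.18],90+11.35,s))
E
```

```text
13.1167 [ 0.52117395 -0.18955171  0.18791839] [0.65763828 1.57054277 0.85695256] 101.41986778021199 0.15673545274761955 [-0.35435107 -0.49210068 -1.80713257] [-0.004  0.001 -0.002 -0.001 -0.001 -0.001] [-4.10318096e-01 -3.52880854e-02  1.46067066e+00  2.44545713e-04
  1.71613429e+00 -2.18039327e+00]
[393.46914681 192.33725023]
(array([ 0.79, -0.17, -0.12]), np.float64(0.1))
```

View pics/w9.png

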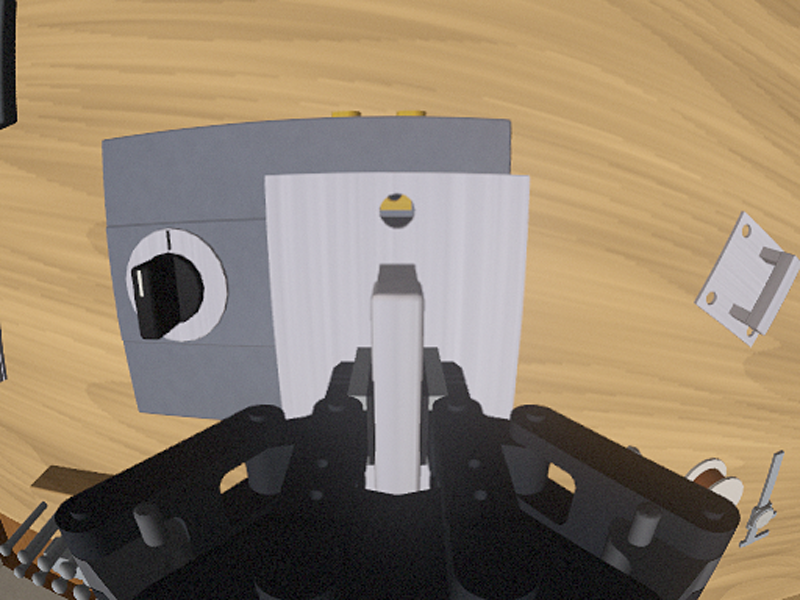

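View pics/s9.png

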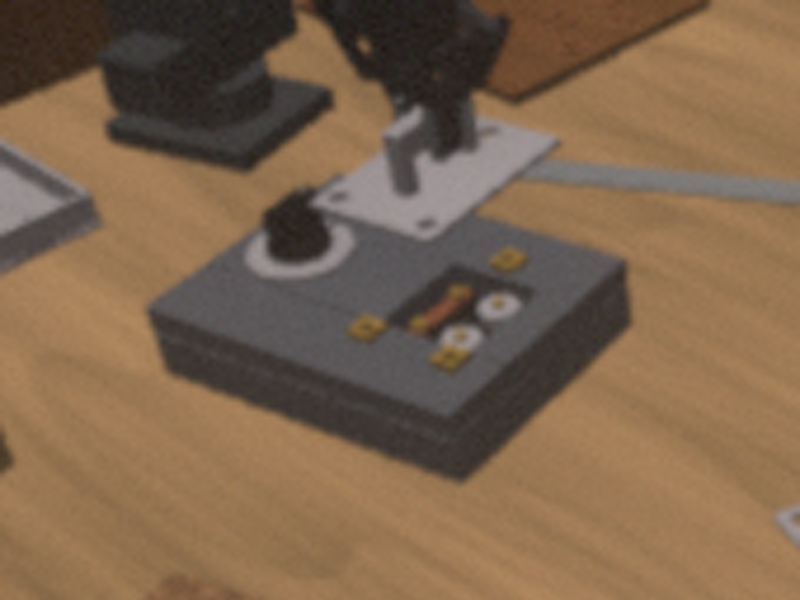

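```bash
python3 - <<'E'
from h import *
import pickle;s,d=pickle.load(open("w9.pkl","rb"))
h=d["img"][115:152,238:270];cv2.imwrite("pics/hole.png",cv2.resize(h,None,fx=16,fy=16,interpolation=cv2.INTER_CUBIC))
R=Rt(s);
for uv in [(254.1,134.4),(170,112),(338.5,112.5)]:
    P=w_pt(uv,s["ee_pos"][2]-.027,s,d);print((R.T@(P-s["ee_pos"])*1000).round(1))
E
```

```text
[ 27.    0.2 -52.8]
[ 27.  -44.6 -65.7]
[ 27.   45.2 -65.4]
```

View pics/hole.png

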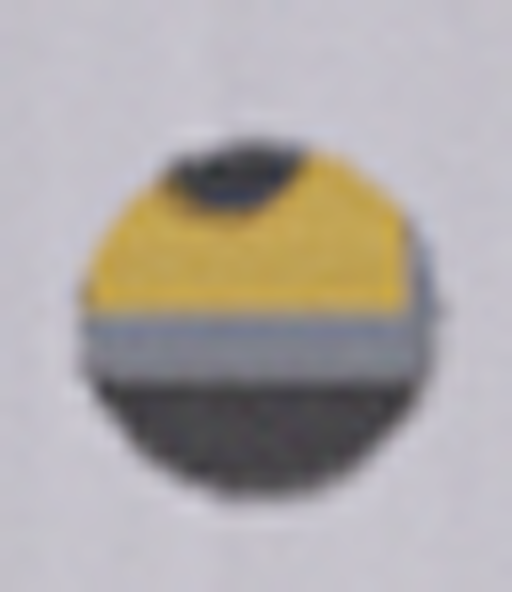

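```bash
python3 - <<'E'
from h import *
s=r.read_state();print(s["clock"],s["ee_pos"],move_to([.5210,-.1916,.120],101.35,s))
E
```

```text
13.2167 [ 0.52112326 -0.1898928   0.18791382] (array([ 6.79, -0.16, -0.05]), np.float64(0.0))
```

>>> drive_tool --increments '[{"translation": [1, 0, 0], "spin": 0, "hand": 0.05}, {"translation": [2.5, -0.1, 0], "spin": 0, "hand": 0.05}, {"translation": [4, -0.2, 0], "spin": 0, "hand": 0.05}, {"translation": [5.2, -0.2, 0], "spin": 0, "hand": 0.05}, {"translation": [6.1, -0.2, 0], "spin": 0, "hand": 0.05}, {"translation": [6.6, -0.2, 0], "spin": 0, "hand": 0.05}, {"translation": [6.8, -0.2, 0], "spin": 0, "hand": 0.05}, {"translation": [6.8, -0.2, 0], "spin": 0, "hand": 0.05}, {"translation": [6.8, -0.2, 0], "spin": 0, "hand": 0.05}, {"translation": [6.8, -0.2, 0], "spin": 0, "hand": 0.05}]'

```text
clock: 14.05
ee_pos: [0.5218, -0.1929, 0.1209]
orientation: [-0.618, 1.569, -0.421]
wrist_force: [-0.6, -0.8, -1.9]
width: 0.154
```

```bash
cat > chk.py <<'E'
from h import *
import sys,pickle
n=sys.argv[1]
for i in range(5): r.get_image("wrist")
P=[]
for i in range(4):
    s=r.read_state();d=r.get_image("wrist");P.append([*s["ee_pos"],jaw(s)])
P=np.array(P);print(P.round(4),s["clock"],s["orientation"],s["joint_velocities"].round(3),s["wrist_force"])
im=d["img"];pickle.dump((s,d),open(n+".pkl","wb"))
cv2.imwrite(f"pics/{n}.png",im)
cv2.imwrite(f"pics/{n}h.png",cv2.resize(im[110:158,230:278],None,fx=12,fy=12,interpolation=cv2.INTER_CUBIC))
sc=r.get_image("scene");cv2.imwrite(f"pics/{n}s.png",cv2.resize(sc["img"][130:220,100:220],None,fx=6,fy=6,interpolation=cv2.INTER_CUBIC))
tp=r.get_image("top");cv2.imwrite(f"pics/{n}t.png",cv2.resize(tp["img"][130:230,310:430],None,fx=6,fy=6,interpolation=cv2.INTER_CUBIC))
pickle.dump((sc,tp),open(n+"st.pkl","wb"))
y=np.radians(11.35);u=np.array([np.cos(y),np.sin(y)]);tc=np.array([.5203,-.1915])-.052*u
print("thread_c pred px in crop",((w_proj([*tc,.066],s,d)-[230,110]+.5)*12-.5))
R=Rt(s);hc=s["ee_pos"]+R@np.array([.029,.0002,-.0527]);print("hole_c",hc,"thread",tc,"hole px",((w_proj(hc,s,d)-[230,110]+.5)*12-.5))
E
python3 chk.py f1
```

```text
[[  0.5215  -0.1928   0.1202 101.3223]
 [  0.5214  -0.1927   0.1201 101.3244]
 [  0.5214  -0.1927   0.12   101.3245]
 [  0.5213  -0.1927   0.1199 101.3236]] 14.45 [-0.90501197  1.57069054 -0.70737821] [-0.001  0.001  0.004 -0.001 -0.001  0.   ] [-0.19419926 -0.60176818 -2.91966492]
thread_c pred px in crop [318.15595632 248.60596652]
hole_c [ 0.46962218 -0.20288786  0.09088905] thread [ 0.46931695 -0.20173369] hole px [295.04108749 296.07552239]
```

View pics/f1h.png

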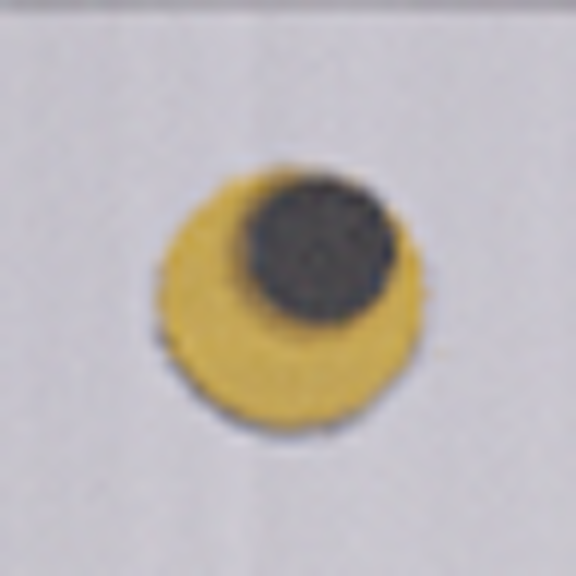

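View pics/f1s.png

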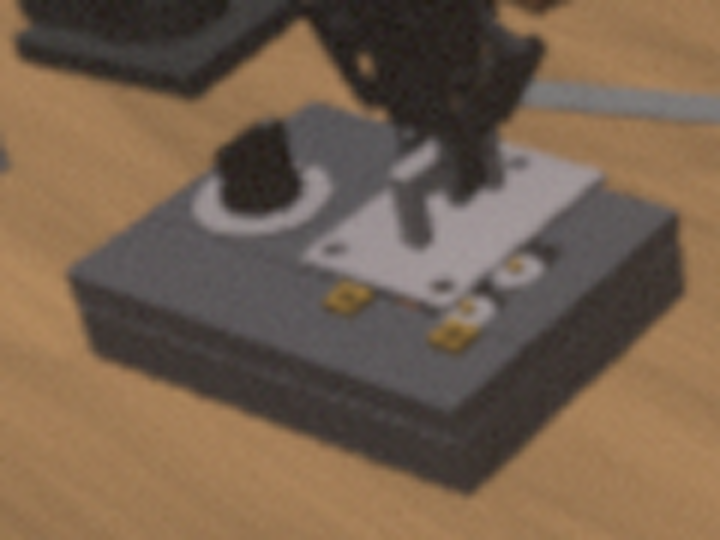

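View pics/f1t.png

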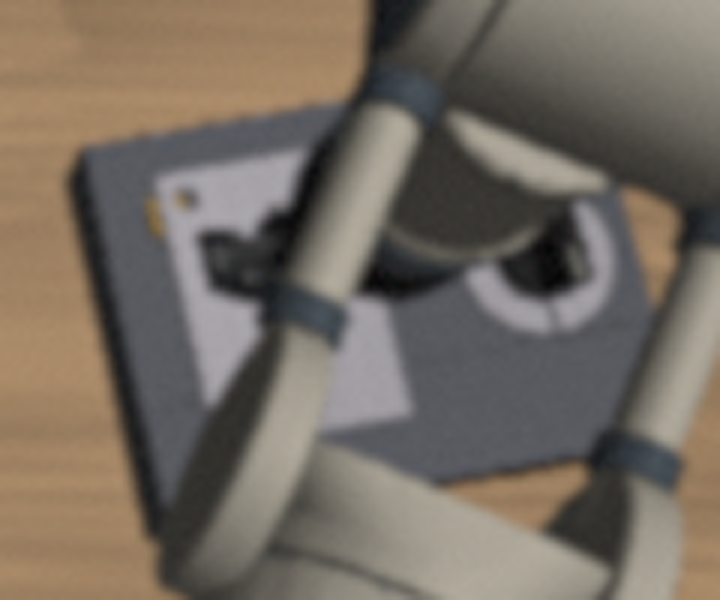

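>>> drive_tool --increments '[{"translation": [0.3, 0.05, 0], "spin": 0, "hand": 0.05}, {"translation": [0.6, 0.1, 0], "spin": 0, "hand": 0.05}, {"translation": [0.8, 0.11, 0], "spin": 0, "hand": 0.05}, {"translation": [0.8, 0.11, 0], "spin": 0, "hand": 0.05}, {"translation": [0.8, 0.11, 0], "spin": 0, "hand": 0.05}, {"translation": [0.8, 0.11, 0], "spin": 0, "hand": 0.05}]'

```text
clock: 15.1
ee_pos: [0.5211, -0.1916, 0.1118]
orientation: [-2.739, 1.571, -2.541]
wrist_force: [0.7, 0.0, -2.2]
width: 0.151
```

```bash
python3 chk.py f2; python3 - <<'E'
from h import *
import pickle
s,d=pickle.load(open("f2.pkl","rb"));sc,tp=pickle.load(open("f2st.pkl","rb"))
# scene-camera prediction of hole_a,b top and threads in the 6x crop
R=Rt(s)
for n,o in [("a",(.033,.052)),("b",(-.033,.052)),("c",(0,-.052))]:
    P=s["ee_pos"]+R@np.array([.027,.0002+o[0],-.0007+o[1]])
    print(n,P.round(4),"scene",((f_proj(P,sc)-[100,130]+.5)*6-.5).round(1),"top",((f_proj(P,tp)-[310,130]+.5)*6-.5).round(1))
c=np.array([.5203,-.1915]);y=np.radians(11.35);Rr=np.array([[np.cos(y),-np.sin(y)],[np.sin(y),np.cos(y)]])
for n,o in [("a",(.052,.033)),("b",(.052,-.033)),("c",(-.052,0))]:
    P=[*(c+Rr@o),.066];print("thr",n,np.round(P,4),((f_proj(P,sc)-[100,130]+.5)*6-.5).round(1))
E
```

```text
[[  0.5212  -0.1917   0.1119 101.3237]
 [  0.5211  -0.1917   0.1119 101.3218]
 [  0.5211  -0.1916   0.1119 101.3245]
 [  0.5211  -0.1916   0.1119 101.3227]] 15.5 [-0.62051866  1.57067803 -0.42289941] [ 0.001  0.     0.001  0.002 -0.002  0.   ] [ 0.20348285 -0.07000875 -2.58409495]
thread_c pred px in crop [296.57150521 261.68630338]
hole_c [ 0.46941765 -0.20179695  0.08286845] thread [ 0.46931695 -0.20173369] hole px [295.04077329 296.07573214]
a [ 0.5649 -0.149   0.0849] scene [449.5 300. ] top [176.3 202.8]
b [ 0.5779 -0.2137  0.0849] scene [342.3 263.8] top [313.9 178.4]
c [ 0.4694 -0.2018  0.0849] scene [525.6 177.5] top [296.7 406.4]
thr a [ 0.5648 -0.1489  0.066 ] [455.8 331.8]
thr b [ 0.5778 -0.2136  0.066 ] [349.6 295.2]
thr c [ 0.4693 -0.2017  0.066 ] [530.6 208.2]
```

View pics/f2h.png

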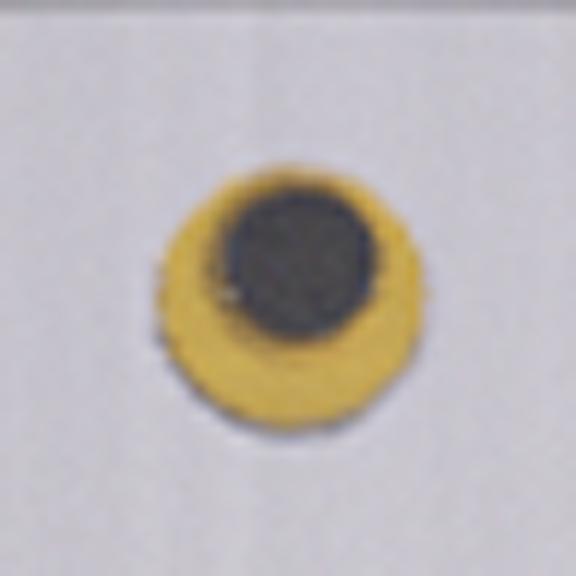

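View pics/f2s.png

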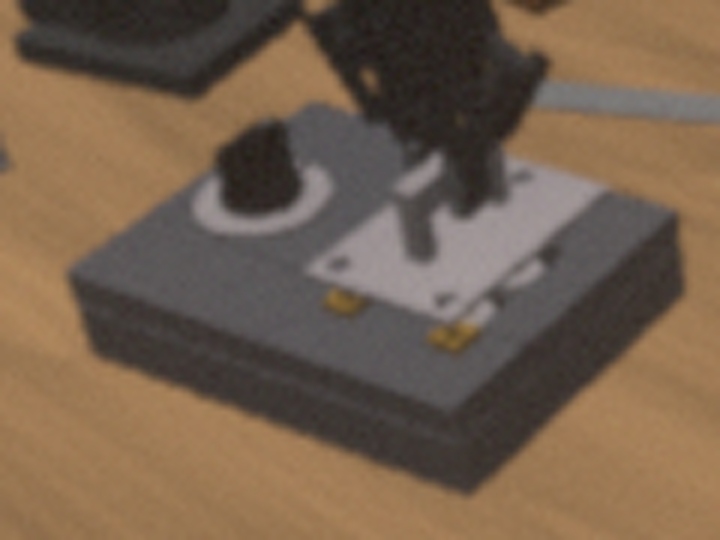

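```bash
python3 - <<'E'
from h import *
s=r.read_state();print(s["clock"],s["ee_pos"],s["width"],s["joint_velocities"].round(3))
print(r.sign_off())
E
```

```text
15.65 [ 0.52111538 -0.19164356  0.11185195] 0.15193765823882915 [-0.001  0.     0.001 -0.001 -0.001 -0.001]
the job is handed in; nothing more can be done
None
```

The job is done and handed in at 15.7 s, with the arm still holding the cover over the compartment.

- **Knob:** I turned it about 66° clockwise. The moment about the vertical rose from 0.13 to 1.56 N m, so it was on its stop. I let go, and the wrist picture showed it back at rest, with its pointer on the dial mark.
- **Cover:** I picked up the three-hole cover by its handle; the grip opening matched the 14 mm bar and the plate did not slip during the lift. It is held pair over pair and single over single.
- **Height and level:** The plate's underside is about 15 mm above the bosses. The tool is upright to within about 0.1°, joint speeds are practically zero, and the wrist force is just the cover's weight (about 2.6 N).
- **Alignment:** The wrist picture through the single hole matched the predicted position of its threaded hole to about 0.2 mm. The pair was out of the wrist camera's view. I checked it from the scene camera, and it agreed with the prediction to within about 1 mm. The bosses in that picture sat about half a pixel lower than predicted.
- **Not checked:** I didn't take a final picture of the whole bench, but the arm made no contact with the other items on any move.

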